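# Change over the stuck filters of the darkroom safelights

## Task

Change over the bench safelights: with the wooden push stick, push every stuck glass filter at least 2 cm out of its lamp through the square hole in the lamp's end before the gripper touches it, then draw it out and slide it upright and fully down into a free slot of the wooden rack, about centred along the slot. Slide the new filter, which stands in the rack at the start, into the lamp nearest the robot until it is flush with the lamp's end. Do not drop or topple any glass or disturb the bottle, beaker and jar, and leave the stick lying on the rubber mat.

Things in the scene. Friction and masses are not known exactly. Their poses are not given: they have to be found in the camera images.
- lamp_1: fixed grey metal safelight, the one nearest the robot; 76 mm deep (x) x 138 long (y) x 120 high, origin at the centre of its underside. A filter stands in a channel along its y at x = +10 mm, floor 10 mm and roof 112 mm above the bench, between lips; 6 mm sight slit in the roof; window on the +x side. Way in and out: the -y end; a seated filter is 4 mm inside that end
- lamp_2: fixed grey metal safelight, the middle one of the row; 76 mm deep (x) x 138 long (y) x 120 high, origin at the centre of its underside. A filter stands in a channel along its y at x = +10 mm, floor 10 mm and roof 112 mm above the bench, between lips; 6 mm sight slit in the roof; window on the +x side. Way in and out: the -y end; a seated filter is 4 mm inside that end
- lamp_3: fixed grey metal safelight, the farthest from the robot; 76 mm deep (x) x 138 long (y) x 120 high, origin at the centre of its underside. A filter stands in a channel along its y at x = +10 mm, floor 10 mm and roof 112 mm above the bench, between lips; 6 mm sight slit in the roof; window on the +x side. Way in and out: the -y end; a seated filter is 4 mm inside that end
- lamp_1_hole (a point): centre of the square 38 x 38 mm hole in lamp_1's +y end plate (4 mm thick), on its outside face, 80 mm above the bench, right behind the filter's end edge; axes as the lamp's. A stick passes straight in along -y at least 80 mm
- lamp_1_exit (a point): centre of the open -y end of lamp_1's filter channel (lamp y = -69 mm), 60 mm above the bench; axes as the lamp's. The channel is 11 mm wide, its mouth flared to 16; the leaf spring presses the filter from behind 29 mm inside this end, so it lies 1 to 2 mm to the lamp's +x
- lamp_2_hole (a point): centre of the square 38 x 38 mm hole in lamp_2's +y end plate (4 mm thick), on its outside face, 80 mm above the bench, right behind the filter's end edge; axes as the lamp's. A stick passes straight in along -y at least 80 mm
- lamp_2_exit (a point): centre of the open -y end of lamp_2's filter channel (lamp y = -69 mm), 60 mm above the bench; axes as the lamp's. The channel is 11 mm wide, its mouth flared to 16; the leaf spring presses the filter from behind 29 mm inside this end, so it lies 1 to 2 mm to the lamp's +x
- lamp_3_hole (a point): centre of the square 38 x 38 mm hole in lamp_3's +y end plate (4 mm thick), on its outside face, 80 mm above the bench, right behind the filter's end edge; axes as the lamp's. A stick passes straight in along -y at least 80 mm
- lamp_3_exit (a point): centre of the open -y end of lamp_3's filter channel (lamp y = -69 mm), 60 mm above the bench; axes as the lamp's. The channel is 11 mm wide, its mouth flared to 16; the leaf spring presses the filter from behind 29 mm inside this end, so it lies 1 to 2 mm to the lamp's +x
- filter_1: amber glass filter in black edging: a slab 8 mm thick (its x) x 130 long (y) x 98 high (z), 0.2 kg; origin at the centre of its underside. All are alike. It starts on edge in the channel of lamp_1, held by a leaf spring (4 to 10 N slides it along); None if that lamp is empty
- filter_2: amber glass filter in black edging: a slab 8 mm thick (its x) x 130 long (y) x 98 high (z), 0.2 kg; origin at the centre of its underside. All are alike. It starts on edge in the channel of lamp_2, held by a leaf spring (4 to 10 N slides it along); None if that lamp is empty
- filter_3: amber glass filter in black edging: a slab 8 mm thick (its x) x 130 long (y) x 98 high (z), 0.2 kg; origin at the centre of its underside. All are alike. It starts on edge in the channel of lamp_3, held by a leaf spring (4 to 10 N slides it along); None if that lamp is empty
- new_filter: the new filter, same make and size as the others (8 mm thick (x) x 130 long (y) x 98 high (z), 0.2 kg, origin at the centre of its underside), never absent; at the start it alone stands in the rack, in the slot at rack x = +67.5 mm
- rack: fixed wooden rack 190 mm (x) x 120 (y), origin at the centre of its underside. Four slots along y, at x = -67.5, -22.5, 22.5, 67.5 mm, 11 mm wide between teeth in two rows (y = -45 and 45 mm); slot floor at z = 12 mm, straight walls to 46 mm, then the teeth taper to points at 63 mm (outer ones 57), which lead a slab in; slot ends open
- stick: loose wooden push stick, a square bar 200 mm long (its x) x 20 x 20 mm, 60 g, both ends alike; origin at the centre of its underside
- mat: thin fixed black rubber mat 180 mm (x) x 260 mm (y) x 4 mm on which the stick lies; origin at the centre of its underside
- bottle: amber glass bottle, 72 mm diameter, 190 mm tall, origin at the centre of its underside; not to be disturbed
- beaker: clear plastic beaker, 90 mm diameter, 120 mm tall, origin at the centre of its underside; not to be disturbed
- jar: grey plastic jar, 68 mm diameter, 85 mm tall, origin at the centre of its underside; not to be disturbed
Mind the look-alikes: they are no part of the job. Leave any green or red look-alike of the stick alone.

How it is judged:
By the outcome, as a careful person would: the job done as asked, in the order asked, and still so for the second after the job is handed in, with the robot touching nothing.
Of filter_1, filter_2, filter_3 only 2 to 3 are there at a start; the rules pass over those that are not, and their reading is None.
At some moment in a run one of stick may be knocked a few centimetres aside while the robot is not near it.
It also fails if it takes over 210 s, if anything falls off the work surface, if the arm or the gripper's body presses on something with over 40 N, if the wrist force passes 120 N, or if a joint passes its speed limit or range.

## Robot

A 7-joint arm with a two-finger parallel gripper is mounted at the origin on the work surface. World frame = base frame: x ahead of the robot, y to its left, z up, the work surface at z = 0. Lengths are in m, angles in rad, forces in N, time in s.
With the tool pointing down it reaches from about 0.35 to 0.775 m from the base axis. Payload 3.1 kg.
Tool frame: the origin (TCP) lies on the mounting face of the last link; the fingertips stand 173 mm ahead of it and the grasp point (between the pads) lies 155 mm ahead of it; z points along the fingers, y is the line along which they close (so a half turn about z gives the same grasp; the last joint's range is limited). The gripper opens to 85 mm and grips with 20 to 120 N. Pads are 22 mm wide; open, the fingers measure 114 mm over their backs; the gripper's body (76 mm by 85 mm) begins 54 mm behind the grasp point. The pads swing forward as they close: fully open they stand 13 mm farther back than shut.
Start: joints at [-1.262, 0.311, 0.014, 1.512, -0.004, 1.319, -0.027], TCP at [0.189, 0.517, 0.405] pointing down, gripper open.
Joint ranges: [-2.7, 2.7], [-0.3, 1.91], [-1.27, 1.3], [0.12, 2.57], [-1.44, 4.58], [0.2, 2.03], [-3.05, 3.05]. Speed limits (rad/s): [2.79, 2.79, 3.14, 3.14, 3.14, 3.14, 3.14].

## Interface

Orientations are given as a unit quaternion [x, y, z, w].
In Python, from rig import bot gives the robot as it stands. Calls block until the motion is done:
- bot.reach(position, orientation): joint-space move of the TCP to a pose.
- bot.move_l(position, vel=0.15, rot=None): straight line of the TCP; rot=None keeps the orientation; vel is the mean speed in m/s.
- bot.move_j(angles): joint-space move.
- bot.gripper_to(opening): finger opening in m; the grip force is fixed at half the most; returns when the fingers have stopped.
- bot.wait(seconds).
- bot.ik(position, orientation): joint angles nearest the present ones, or None.
- bot.capture(name): name is "scene" or "top"; returns a dict with "color" (400x640x3 uint8, blue, green, red), "depth" (400x640 float32, m along the optical axis (not along the pixel's ray), 0 where there is no reading), "intrinsics" (3x3 intrinsics, pixels), "rvec" (rotation vector, rad) and "tvec" (3), from world to camera coordinates, as OpenCV has them. Camera axes: x right, y down, z forward; pixel columns grow to the right and rows downward; lengths in m; the calibration is good to about 2 mm. A picture is of the moment at which its call begins.
A pose or a line that the arm cannot do raises bot.PlanningError and nothing moves.
- bot.job_done(): hands the job in; it is judged then, once.
Readings, each from a call of its own:
- bot.get_t(): time.
- bot.get_q(): joint angles.
- bot.get_dq(): joint speeds.
- bot.get_effort(): joint torques, N m.
- bot.get_eef_pos(): TCP position.
- bot.get_tool_rot(): TCP orientation.
- bot.get_contact_force(): force on the tool from outside, world axes, zero at the start.
- bot.get_moment(): the same for the moment, N m.
- bot.get_opening(): finger opening in m.
- bot.get_finger_force(): force on a finger pad.
Only numpy, scipy, OpenCV 4.12 (cv2) and the standard library are available. Lean on these libraries where they do the work, as an engineer would, in place of code of your own. Each camera call takes 0.05 s, during which the arm holds its last target. There are 200 camera calls.

## Working session

There is one attempt and no reset: what is moved stays moved. The work goes in short steps, each a Python script; the robot and the scene stay as the last script left them, time stands still between calls to the robot, and variables do not carry over. Pictures are saved under pics/ and viewed, at most 14 in all, crops included, and the job is handed in when it is done.

```bash
ls; mkdir -p pics; cat > h.py <<'E'
import numpy as np, cv2
from rig import bot
def cap(n):
    c=bot.capture(n); R=cv2.Rodrigues(np.array(c["rvec"],float))[0]
    c["R"]=R; c["t"]=np.array(c["tvec"],float).ravel(); c["K"]=np.array(c["intrinsics"]); return c
def cloud(c):
    d=c["depth"]; v,u=np.mgrid[:d.shape[0],:d.shape[1]]
    p=np.stack([u,v,np.ones_like(u)],-1)@np.linalg.inv(c["K"]).T*d[...,None]
    w=(p-c["t"])@c["R"]; w[d==0]=np.nan; return w
def ray(c,uv,z):
    uv=np.atleast_2d(uv).astype(float)
    d=np.c_[uv,np.ones(len(uv))]@np.linalg.inv(c["K"]).T@c["R"]; o=-c["R"].T@c["t"]
    return o+d*((z-o[2])/d[:,2])[:,None]
E
python3 - <<'E'
from h import *
for n in("scene","top"):
    c=cap(n); cv2.imwrite(f"pics/{n}0.png",c["color"]); print(n,-c["R"].T@c["t"],c["R"][2],c["K"][0])
    np.savez(f"/tmp/{n}0.npz",**{k:c[k] for k in("color","depth","R","t","K")})
print(bot.get_t(),bot.get_tool_rot())
E
```

```text
pics
scene [ 1.02781491 -0.52847501  0.72179954] [-0.49087918  0.61905365 -0.61303361] [364.4398348    0.         320.24545296]
top [0.29704326 0.12516679 1.49961445] [ 0.16181433  0.00906281 -0.98677961] [468.98681775   0.         313.15405631]
0.1 [ 1.74465412e-01  9.84662684e-01 -1.09283353e-03 -1.55351394e-04]
```

View pics/scene0.png

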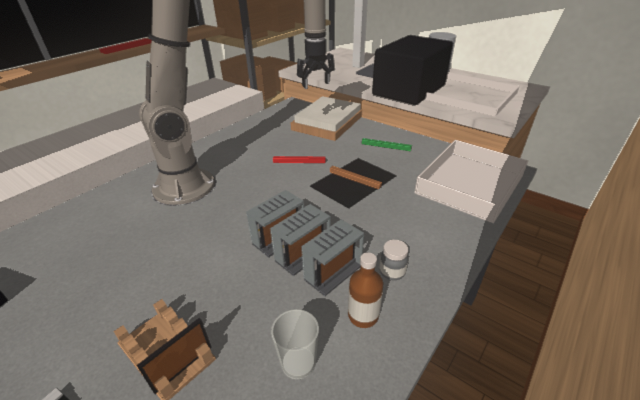

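View pics/top0.png

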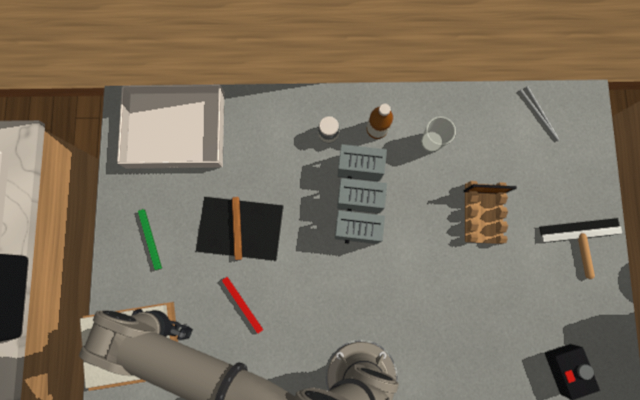

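The wooden stick is at top (237,228) on the black mat. The red bar at (242,305) and the green bar at (150,240) are look-alikes lying off the mat. The lamps are at top (361,228), (361,194) and (361,161), the rack is at (487,215) with the new filter at (490,187). I'll enlarge the stick and the lamps.

```bash
python3 - <<'E'
from h import *
t=cv2.imread("pics/top0.png"); s=cv2.imread("pics/scene0.png")
a=cv2.resize(t[140:250,330:395],None,fx=5,fy=5,interpolation=cv2.INTER_CUBIC)
b=cv2.resize(s[180:295,240:375],None,fx=3.4,fy=4.78,interpolation=cv2.INTER_CUBIC)[:550]
cv2.imwrite("pics/lamps0.png",np.hstack([a,b[:550] if b.shape[0]==550 else cv2.resize(b,(b.shape[1],550))]))
cv2.imwrite("pics/stick0.png",cv2.resize(t[185:340,120:300],None,fx=3.5,fy=3.5))
for n in("top","scene"):
    c=dict(np.load(f"/tmp/{n}0.npz")); w=cloud(c)
    for z0,z1,nm in((.113,.125,"lamptop"),(.014,.030,"stick"),(.03,.07,"rack")):
        m=((w[...,2]>z0)&(w[...,2]<z1)&(w[...,0]>.3)&(w[...,0]<.85)).astype(np.uint8)
        k,l,st,ce=cv2.connectedComponentsWithStats(m)
        for i in range(1,k):
            if st[i,4]>60:
                p=w[l==i]; r=cv2.minAreaRect(p[:,:2].astype(np.float32)); print(n,nm,st[i,4],np.round(ce[i]),np.round(r[0],4),np.round(r[1],3),round(r[2],1),np.median(p[:,2]).round(4))
E
```

```text
top lamptop 157 [441. 130.] [ 0.736  -0.2519] [0.088 0.087] 30.9 0.1201
top lamptop 987 [363. 159.] [ 0.6504 -0.0128] [0.138 0.079] 82.5 0.1209
top lamptop 1017 [363. 193.] [ 0.5463 -0.0102] [0.138 0.078] 83.0 0.121
top lamptop 1042 [360. 226.] [ 0.4484 -0.0006] [0.138 0.077] 82.7 0.1208
top stick 106 [126. 136.] [0.7615 0.7514] [0.006 0.176] 90.0 0.0222
top stick 448 [ 34. 193.] [0.5771 1.0394] [0.471 0.017] 0.0 0.022
top stick 487 [488. 216.] [ 0.4819 -0.4095] [0.081 0.161] 86.2 0.0165
top stick 406 [237. 228.] [0.4557 0.382 ] [0.199 0.021] 3.8 0.0239
top stick 413 [149. 240.] [0.4222 0.6594] [0.199 0.023] 19.0 0.02
top stick 1226 [581. 237.] [ 0.383  -0.7089] [0.165 0.254] 5.7 0.0197
top rack 944 [164. 147.] [0.753  0.5962] [0.323 0.193] 89.9 0.0556
top rack 4299 [ 17. 186.] [0.5578 1.0904] [0.518 0.131] 1.9 0.0354
top rack 123 [328. 135.] [0.7547 0.0895] [0.068 0.042] 80.3 0.0547
top rack 85 [375. 133.] [ 0.7601 -0.0659] [0.07  0.029] 68.8 0.049
top rack 146 [441. 131.] [ 0.7538 -0.2669] [0.072 0.034] 49.7 0.052
top rack 73 [429. 145.] [ 0.7141 -0.2341] [0.07  0.024] 49.9 0.0493

[... 2756 characters left out ...]
 rack 122 [279. 251.] [ 0.5244 -0.0556] [0.034 0.04 ] 82.4 0.0508
scene rack 492 [339. 262.] [ 0.6753 -0.009 ] [0.136 0.026] 80.7 0.0504
scene rack 363 [393. 264.] [0.7754 0.078 ] [0.068 0.044] 16.1 0.053
scene rack 129 [309. 271.] [ 0.6255 -0.0737] [0.005 0.039] 84.3 0.0505
scene rack 457 [170. 316.] [ 0.463  -0.3537] [0.021 0.109] 86.6 0.0523
scene rack 358 [363. 313.] [ 0.7932 -0.0883] [0.072 0.033] 26.0 0.0503
scene rack 502 [131. 344.] [ 0.4583 -0.4435] [0.02 0.11] 86.6 0.0531
scene rack 405 [296. 336.] [ 0.7207 -0.2313] [0.07  0.027] 47.2 0.0527
scene rack 1168 [179. 363.] [ 0.5807 -0.4041] [0.13  0.031] 85.0 0.0515
scene rack 331 [299. 365.] [ 0.758  -0.2673] [0.074 0.028] 46.0 0.0517
```

View pics/lamps0.png

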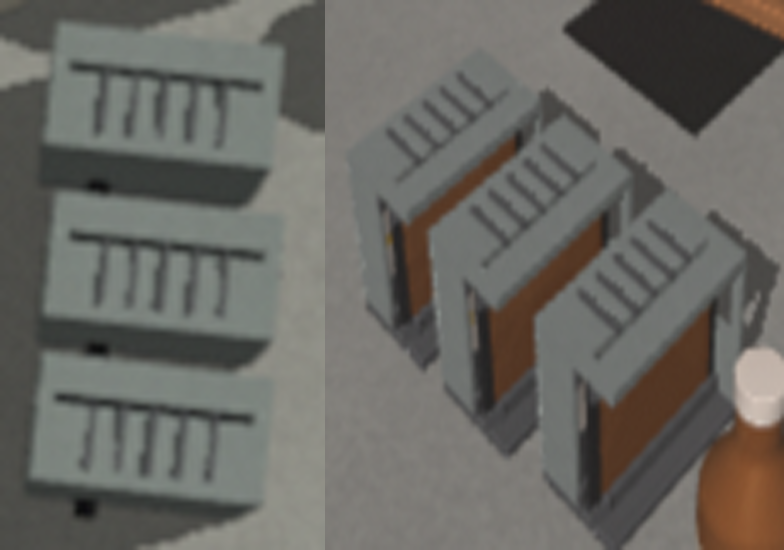

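View pics/stick0.png

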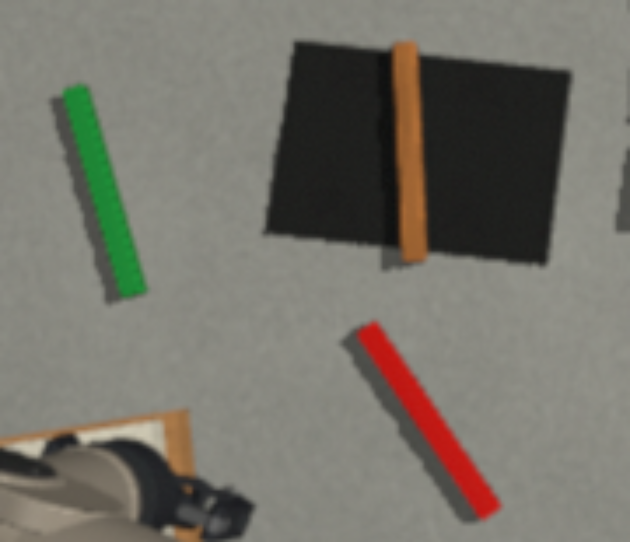

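All three windows show amber glass, so there are three stuck filters. The crop confirms the stick: the brown bar on the black mat is the wooden one, and the green and red bars are off the mat. Next I'll refine the poses by casting rays in both views.

```bash
python3 - <<'E'
from h import *
def rect(c,m,z):
    ct=max(cv2.findContours(m.astype(np.uint8),0,1)[0],key=cv2.contourArea)[:,0]
    P=ray(c,ct,z)[:,:2]; r=cv2.minAreaRect(P.astype(np.float32)*1000); return P,r
for n in("top","scene"):
    c=dict(np.load(f"/tmp/{n}0.npz")); w=cloud(c); X,Y,Z=w[...,0],w[...,1],w[...,2]
    for i,(x,y) in enumerate([(.45,0),(.547,-.008),(.651,-.01)]):
        m=(Z>.116)&(Z<.128)&(abs(X-x)<.05)&(abs(Y-y)<.085)
        P,r=rect(c,m,.12); print(n,"lamp",i+1,np.round(r[0],1),np.round(r[1],1),round(r[2],1))
    m=(Z>.016)&(Z<.032)&(abs(X-.457)<.115)&(abs(Y-.383)<.05)
    P,r=rect(c,m,.024); print(n,"stick",np.round(r[0],1),np.round(r[1],1),round(r[2],1))
    m=(Z>.095)&(Z<.118)&(abs(X-.56)<.06)&(abs(Y+.4)<.09)
    P,r=rect(c,m,.11); print(n,"newf",m.sum(),np.round(r[0],1),np.round(r[1],1),round(r[2],1))
    # rack tooth tips
    m=(Z>.05)&(Z<.068)&(abs(X-.48)<.12)&(abs(Y+.4)<.09)
    k,l,st,ce=cv2.connectedComponentsWithStats(m.astype(np.uint8))
    for j in range(1,k):
        if st[j,4]>8: print("  tooth",st[j,4],np.round(ray(c,ce[j],.056)[0,:2]*1000,1))
    for nm,x,y in(("jar",.77,.085),("bottle",.775,-.075),("beaker",.738,-.25)):
        m=(abs(X-x)<.06)&(abs(Y-y)<.06)&(Z>.03); p=w[m][:,:2]; (cx,cy),r=cv2.minEnclosingCircle(p.astype(np.float32)); print(n,nm,round(cx,3),round(cy,3),round(r,3))
    g=c["color"].max(-1)<60
    m=g&(abs(X-.46)<.16)&(abs(Y-.38)<.17)&(abs(Z-.004)<.01)
    P=ray(c,np.argwhere(m)[:,::-1],.004)[:,:2]; r=cv2.minAreaRect(P.astype(np.float32)*1000); print(n,"mat",np.round(r[0]),np.round(r[1]),round(r[2],1))
E
```

```text
top lamp 1 [448.1  -0.8] [137.9  76.8] 82.8
top lamp 2 [545.8 -10.3] [138.1  77.1] 82.9
top lamp 3 [650.  -12.9] [138.2  77.9] 83.1
top stick [455.9 381.1] [198.5  21.6] 3.8
top newf 149 [ 563.3 -405.9] [131.6  10.9] 86.5
  tooth 16 [ 586.6 -363.6]
  tooth 19 [ 581.5 -455.2]
  tooth 43 [ 564.3 -382.3]
  tooth 17 [ 559.4 -459. ]
  tooth 57 [ 543.1 -363.1]
  tooth 60 [ 538.3 -452.6]
  tooth 64 [ 499.3 -360.4]
  tooth 67 [ 492.3 -448.9]
  tooth 67 [ 455.2 -357.6]
  tooth 67 [ 448.6 -446.6]
  tooth 37 [ 415.3 -353.8]
  tooth 41 [ 408.9 -443.5]
top jar 0.767 0.087 0.034
top bottle 0.78 -0.073 0.037
top beaker 0.736 -0.252 0.045
top mat [457. 377.] [257. 177.] 83.0
scene lamp 1 [451.1   3.5] [144.2  83.6] 82.9
scene lamp 2 [549.   -5.8] [143.1  82.7] 83.0
scene lamp 3 [652.9  -8.6] [143.5  80.9] 83.0
scene stick [460.3 382.8] [206.4  34.2] 3.5
scene newf 647 [ 570.9 -403.4] [130.9  19.9] 86.5
  tooth 59 [ 423.2 -352.1]
  tooth 106 [ 460.9 -353.9]
  tooth 119 [ 506.3 -356.9]
  tooth 65 [ 417.2 -441.1]
  tooth 411 [ 566.3 -407.5]
  tooth 127 [ 456.1 -443.2]
  tooth 77 [ 588.8 -362.4]
  tooth 141 [ 500.6 -446.2]
  tooth 99 [ 583.8 -451.7]
scene jar 0.773 0.089 0.034
scene bottle 0.785 -0.071 0.036
scene beaker 0.738 -0.248 0.046
scene mat [458. 380.] [258. 177.] 83.0
```

```bash
cat >> h.py <<'E'
from scipy.spatial.transform import Rotation as Ro
rad=np.radians
def q(a): return [float(np.cos(rad(a)/2)),float(np.sin(rad(a)/2)),0.,0.]   # tool down, tool x at yaw a
def P(xy,z): return [float(xy[0]),float(xy[1]),float(z)+.155]              # grasp point -> TCP
def reach(xy,z,a): bot.reach(P(xy,z),q(a))
def lin(xy,z,v=.15,a=None): bot.move_l(P(xy,z),vel=v,rot=None if a is None else q(a))
def fr(o,yaw):
    c,s=np.cos(rad(yaw)),np.sin(rad(yaw)); return lambda x,y:np.array([o[0]+c*x-s*y,o[1]+s*x+c*y])
LAMP=[fr((.4493,.0010),-7),fr((.5472,-.0086),-7),fr((.6512,-.0112),-7)]
RACK=fr((.4975,-.4035),-3.5)
def stick_pose(name="top"):
    c=cap(name); w=cloud(c); X,Y,Z=w[...,0],w[...,1],w[...,2]; b,g,r=[c["color"][...,i].astype(int) for i in range(3)]
    m=(Z>.014)&(Z<.034)&(X>.25)&(X<.7)&(Y>.2)&(Y<.56)&(r>g+25)&(g>b+12)
    ct=max(cv2.findContours(m.astype(np.uint8),0,1)[0],key=cv2.contourArea)[:,0]
    r=cv2.minAreaRect(ray(c,ct,.024)[:,:2].astype(np.float32)*1000); (w_,h_),a=r[1],r[2]
    if w_<h_: a+=90
    return np.array(r[0])/1000,(a+90)%180-90,r[1]
E
python3 - <<'E'
from h import *
print(stick_pose())
for A in (0,180):
  for nm,xy,z,a in [("st",(.457,.382),.025,3.7),("st100",(.457,.382),.2,3.7)]+[(f"h{i}",LAMP[i](.01,.185),.091,83) for i in range(3)]+[(f"hp{i}",LAMP[i](.01,.1),.091,83) for i in range(3)]+[(f"e{i}",LAMP[i](.01,-.09),.15,83) for i in range(3)]+[("r0",RACK(-.0675,0),.15,86.5),("r3",RACK(.0675,-.03),.2,86.5)]:
    s=bot.ik(P(xy,z),q(a+A)); print(A,nm,None if s is None else np.round(s,2))
E
```

```text
(array([0.45605487, 0.38086938]), 3.68617844581604, (198.23086547851562, 21.879390716552734))
0 st [-1.09  0.67  0.54  1.66 -0.41  0.93 -1.91]
0 st100 [-1.12  0.48  0.58  1.48 -0.27  1.27 -2.02]
0 h0 [-0.81  0.43  0.53  1.84 -0.26  0.95 -0.28]
0 h1 [-0.71  0.61  0.59  1.58 -0.37  1.07 -0.15]
0 h2 [-0.58  0.79  0.57  1.25 -0.42  1.22 -0.12]
0 hp0 [-0.71  0.37  0.58  1.93 -0.25  0.92 -0.13]
0 hp1 [-0.65  0.57  0.66  1.67 -0.39  1.04  0.02]
0 hp2 [-0.55  0.77  0.69  1.34 -0.5   1.2   0.06]
0 e0 [-0.63  0.3   0.96  1.93 -0.28  1.06  0.33]
0 e1 [-0.46  0.51  0.86  1.67 -0.41  1.16  0.39]
0 e2 [-0.35  0.71  0.83  1.35 -0.52  1.3   0.37]
0 r0 [ 0.02  0.69  1.12  1.58 -0.64  1.28  1.18]
0 r3 [ 0.22  0.82  0.91  1.07 -0.62  1.5   0.92]
180 st [-0.78  0.61  0.07  1.65 -0.06  0.88  0.95]
180 st100 [-0.79  0.43  0.1   1.46 -0.04  1.25  0.95]
180 h0 [-0.43  0.39  0.04  1.82 -0.02  0.93  2.64]
180 h1 [-0.33  0.55  0.02  1.57 -0.01  1.03  2.71]
180 h2 [-0.26  0.74 -0.01  1.23  0.01  1.17  2.75]
180 hp0 [-0.39  0.33  0.19  1.92 -0.08  0.9   2.85]
180 hp1 [-0.28  0.5   0.13  1.65 -0.07  0.99  2.9 ]
180 hp2 [-0.2   0.69  0.08  1.33 -0.05  1.13  2.9 ]
180 e0 [-0.75  0.36  1.13  1.93 -0.37  1.08 -2.72]
180 e1 [-0.6   0.62  1.13  1.67 -0.59  1.23 -2.61]
180 e2 [-0.47  0.84  1.12  1.36 -0.75  1.4  -2.63]
180 r0 [ 0.02  0.69  1.12  1.58 -0.64  1.28 -1.96]
180 r3 [ 0.15  0.89  1.12  1.08 -0.78  1.57 -2.14]
```

```bash
python3 - <<'E'
from h import *
s,a,_=stick_pose(); s=s+[.001,.0005]; print(s,a)
reach(s,.15,a); print(bot.get_t()); lin(s,.025,.12); bot.gripper_to(0.0)
print(bot.get_opening(),bot.get_finger_force(),bot.get_t())
lin(s,.16,.15); reach(LAMP[0](.01,.20),.16,83); print(bot.get_t(),bot.get_opening())
c=cap("scene"); cv2.imwrite("pics/grip.png",cv2.resize(c["color"][40:300,150:500],None,fx=2.2,fy=2.2))
c=cap("top");w=cloud(c); np.savez("/tmp/g.npz",**{k:c[k] for k in("color","depth","R","t","K")})
E
```

```text
[0.45704709 0.38147318] 3.8222146034240723
1.9083
0.018361647738559188 61.97705268859863 3.7167
6.1583 0.018711202502429927
```

View pics/grip.png

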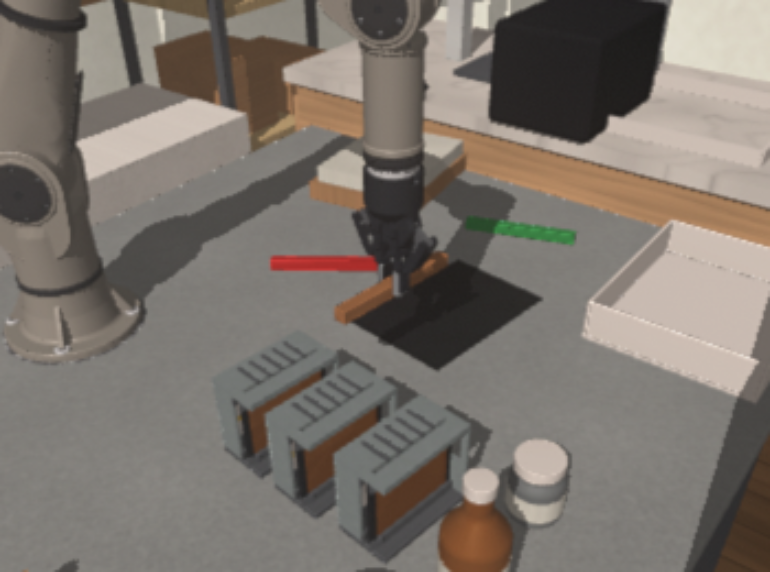

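The stick is held at its middle, level and lined up with lamp 1 (picture pixels (340,312) to (445,258)). Now I'll push.

```bash
python3 - <<'E'
from h import *
c=cap("scene"); w=cloud(c); b,g,r=[c["color"][...,i].astype(int) for i in range(3)]
g0=np.array(bot.get_eef_pos()); 
m=(r>g+25)&(g>b+12)&(abs(w[...,0]-g0[0])<.05)&(abs(w[...,1]-g0[1])<.13)&(w[...,2]>.1)
p=w[m]; print(g0,m.sum(),np.percentile(p[:,2],[2,50,98]),p[:,1].min(),p[:,1].max(),"expect z .139-.159")
L=LAMP[0]; lin(L(.01,.20),.091,.15); f0=np.array(bot.get_contact_force())
for y in(.172,.165,.15,.13,.109):
    lin(L(.01,y),.091,.08); print(y,np.round(np.array(bot.get_contact_force())-f0,1),bot.get_opening())
e=np.array(bot.get_eef_pos()); print(e-P(L(.01,.109),.091),bot.get_t())
lin(L(.01,.20),.091,.2)
c=cap("top"); cv2.imwrite("pics/push1.png",cv2.resize(c["color"][130:260,220:420],None,fx=3.5,fy=3.5))
E
```

```text
[0.48347747 0.19899009 0.31483243] 313 [0.14293082 0.15866521 0.16230705] 0.10070779438712646 0.2979486289951778 expect z .139-.159
0.172 [-0.7 -0.7 -0.2] 0.018557263336517662
0.165 [-0.  -0.2 -0.4] 0.018457903999029163
0.15 [0.9 0.6 0.6] 0.01839915290028861
0.13 [ 0.8 -0.1  0.1] 0.01847123377022673
0.109 [0.6 1.  0. ] 0.018728800860961764
[ 1.99313082e-05 -9.93912899e-05 -7.00400884e-06] 8.8083
```

View pics/push1.png

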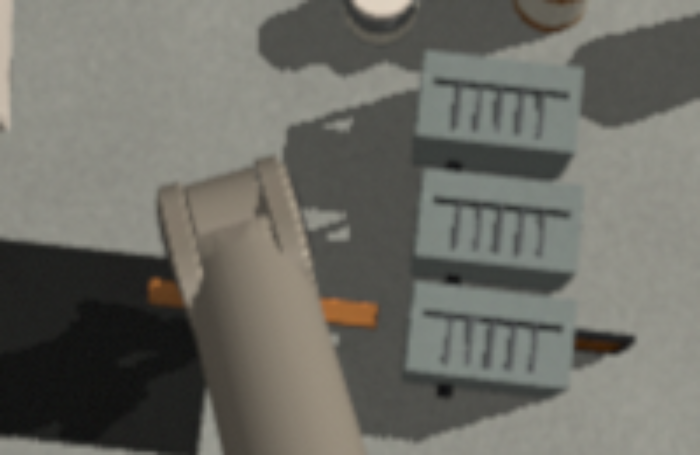

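Filter 1 now stands out of lamp 1's right end by about 50 mm (picture (575–635,343)). Next are lamps 2 and 3.

```bash
python3 - <<'E'
from h import *
for i in(1,2):
    L=LAMP[i]; lin(L(.01,.20),.091,.2)
    lin(L(.01,.109),.091,.1); print(np.round(bot.get_contact_force(),1),bot.get_opening())
    lin(L(.01,.20),.091,.2)
print(bot.get_t())
c=cap("top"); cv2.imwrite("pics/push3.png",cv2.resize(c["color"][130:260,220:420],None,fx=3.5,fy=3.5))
reach((.456,.381),.16,3.7); c=cap("top"); 
for n in("top","scene"):
    c=cap(n); w=cloud(c); np.savez(f"/tmp/{n}p.npz",w=w,**{k:c[k] for k in("color","depth","R","t","K")})
    for i in range(3):
        o=LAMP[i](0,0); d=w[...,:2]-o; a=rad(-7); lx=d[...,0]*np.cos(a)+d[...,1]*np.sin(a); ly=-d[...,0]*np.sin(a)+d[...,1]*np.cos(a)
        m=(lx>-.015)&(lx<.035)&(ly<-.074)&(ly>-.15)&(w[...,2]>.098)&(w[...,2]<.12)
        if m.sum():
            uv=np.argwhere(m)[:,::-1]; Q=ray(c,uv,.108)[:,:2]-o
            x=Q[:,0]*np.cos(a)+Q[:,1]*np.sin(a); y=-Q[:,0]*np.sin(a)+Q[:,1]*np.cos(a)
            print(n,i+1,m.sum(),"x",np.round(np.percentile(x,[0,50,100])*1e3,1),"y",np.round([y.min()*1e3,y.max()*1e3],1))
E
```

```text
[0.2 1.3 0.1] 0.018642608205007433
[-1.2  3.4  2. ] 0.018708609717888177
14.1083
top 1 49 x [ 5.6  9.9 14.2] y [-123.6  -75.3]
top 2 50 x [ 4.9 10.2 14.4] y [-123.9  -75.1]
top 3 56 x [ 3.3  9.5 14.8] y [-124.7  -73.4]
scene 1 91 x [ 5.8 14.7 25.1] y [-121.9  -72. ]
scene 2 95 x [ 6.8 14.9 24.5] y [-124.5  -74.9]
scene 3 107 x [ 7.  14.1 22.2] y [-124.5  -73.3]
```

View pics/push3.png

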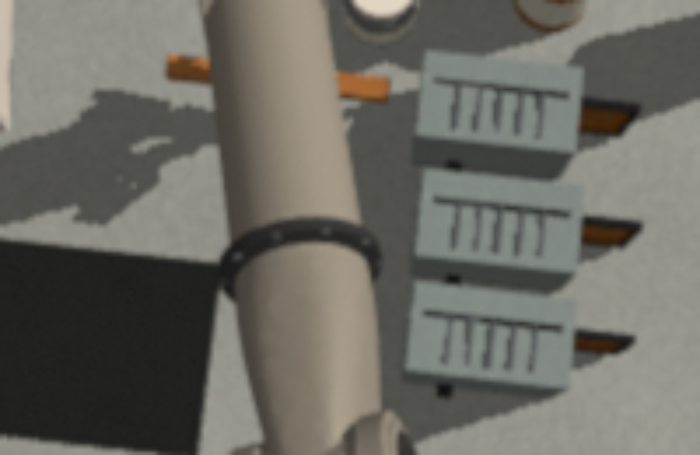

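```bash
cat >> h.py <<'E'
def fetch(i,gy=-.088,x=.011):
    L=LAMP[i]; reach(L(x,gy),.20,83); bot.gripper_to(.05); lin(L(x,gy),.086,.15); bot.gripper_to(0.)
    f0=np.array(bot.get_contact_force()); print("grip",bot.get_opening(),np.round(f0,1))
    lin(L(x,gy),.087,.03); print("lift",np.round(bot.get_contact_force(),1))
    lin(L(x,gy-.095),.087,.08); print("out",bot.get_opening(),np.round(bot.get_contact_force(),1))
    lin(L(x,gy-.095),.24,.2)
def rack_in(sx,gy=-.032):
    reach(RACK(sx,gy),.20,86.5); lin(RACK(sx,gy),.14,.2)
    for z in(.115,.10,.092,.0895): lin(RACK(sx,gy),z,.06); print(z,np.round(bot.get_contact_force(),1))
E
python3 - <<'E'
from h import *
s=(.457,.379)
lin(s,.0255,.1); print(np.round(bot.get_contact_force(),1)); bot.gripper_to(.05); lin(s,.16,.25); print(bot.get_t())
fetch(0); print(bot.get_t(),stick_pose())
reach(RACK(-.0675,-.032),.20,86.5)
for n in("top","scene"):
    c=cap(n); cv2.imwrite(f"pics/h1{n}.png",c["color"])
a=cv2.imread("pics/h1scene.png")[180:400,60:340]; b=cv2.imread("pics/h1top.png")[150:260,420:560]
cv2.imwrite("pics/h1.png",np.vstack([cv2.resize(a,(420,330)),cv2.resize(b,(420,260))]))
E
```

```text
[-0.6 -0.1 -0.6]
18.4
grip 0.007120739359876608 [-0.2 -0.7  3.5]
lift [ 2.6  0.3 -1.6]
out 0.007279904464056846 [ 0.6  0.4 -1.7]
24.3417 (array([0.42084567, 0.33929028]), 5.420223712921143, (198.09332275390625, 21.681623458862305))
```

View pics/h1.png

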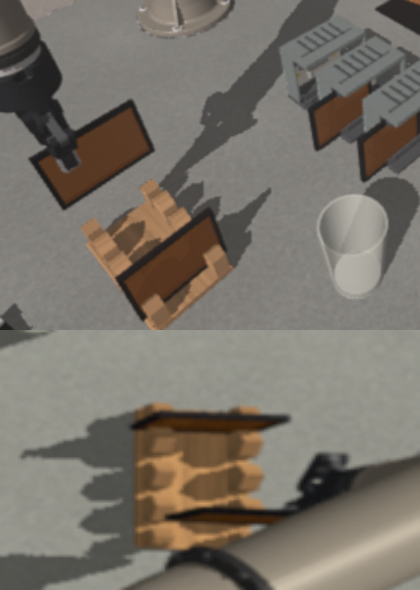

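Filter 1 is held upright (upper picture (95,150)). The stick has been knocked to (0.421, 0.339), and I'll put it back at the end. I'll check the tilt, then lower the filter into slot 1.

```bash
cat >> h.py <<'E'
def held(sx,gy=-.032,z0=.20):
    c=cap("scene"); w=cloud(c); d=w[...,:2]-RACK(sx,0); a=rad(-3.5)
    x=d[...,0]*np.cos(a)+d[...,1]*np.sin(a); y=-d[...,0]*np.sin(a)+d[...,1]*np.cos(a); z=w[...,2]
    m=(abs(x)<.015)&(abs(y)<.1)&(z>z0-.1)&(z<z0+.035)&~((abs(y-gy)<.025)&(z>z0-.03))
    xx,yy,zz=x[m],y[m],z[m]; A=np.c_[yy,zz-z0,np.ones(len(yy))]; k=np.linalg.lstsq(A,xx,rcond=None)[0]
    B=[(t,np.percentile(zz[abs(yy-t)<.006],[3,97]).round(4).tolist()) for t in(-.05,0,.03,.055)]
    print("held n",m.sum(),"x=",np.round(k,4),"y",np.percentile(yy,[1,99]).round(4),B)
E
python3 - <<'E'
from h import *
held(-.0675)
E
```

```text
held n 2336 x= [-0.0025 -0.0088  0.0036] y [-0.0599  0.0682] [(-0.05, [0.1271, 0.1685]), (0, [0.1284, 0.2229]), (0.03, [0.1294, 0.2232]), (0.055, [0.1293, 0.2241])]
```

```bash
python3 - <<'E'
from h import *
rack_in(-.0675); lin(RACK(-.0675,-.032),.0885,.03); print(np.round(bot.get_contact_force(),1)); bot.gripper_to(.03); lin(RACK(-.0675,-.032),.16,.2)
print(bot.get_t())
c=cap("scene"); cv2.imwrite("pics/r1.png",cv2.resize(c["color"][270:400,80:260],None,fx=3,fy=3))
fetch(1); print(bot.get_t())
reach(RACK(-.0225,-.032),.20,86.5); held(-.0225)
E
```

```text
0.115 [ 0.2  0.  -2.2]
0.1 [-0.1  0.8 -1.8]
0.092 [ 1.5 -0.  -2. ]
0.0895 [ 1.6  0.1 -3. ]
[-1.   1.1  3.8]
28.8417
grip 0.007341495698478219 [ 0.9 -0.4  2.7]
lift [ 2.7  0.1 -0.9]
out 0.00734190387939003 [ 0.2 -0.5 -0.8]
34.4333
held n 2416 x= [-0.0004 -0.0092  0.0034] y [-0.0607  0.0676] [(-0.05, [0.1258, 0.169]), (0, [0.1278, 0.2219]), (0.03, [0.1283, 0.2227]), (0.055, [0.1297, 0.2232])]
```

View pics/r1.png

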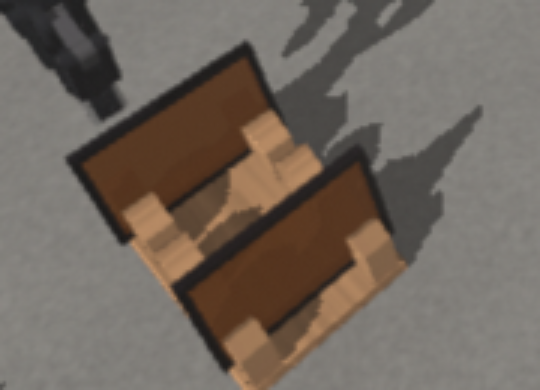

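Filter 1 stands fully down in slot 1 (r1 picture (175,140)), parallel to the new filter. Next are filters 2 and 3.

```bash
python3 - <<'E'
from h import *
def put(sx):
    rack_in(sx); lin(RACK(sx,-.032),.0885,.03); print(np.round(bot.get_contact_force(),1)); bot.gripper_to(.03); lin(RACK(sx,-.032),.16,.2)
put(-.0225); fetch(2); reach(RACK(.0225,-.032),.20,86.5); held(.0225); put(.0225)
print(bot.get_t()); reach(LAMP[0](.011,-.18),.24,86.5)
for n in("top","scene"):
    c=cap(n); cv2.imwrite(f"pics/x{n}.png",c["color"]); w=cloud(c)
    if n=="top":
      for sx in(-.0675,-.0225,.0225,.0675):
        d=w[...,:2]-RACK(sx,0); a=rad(-3.5); x=d[...,0]*np.cos(a)+d[...,1]*np.sin(a); y=-d[...,0]*np.sin(a)+d[...,1]*np.cos(a)
        m=(abs(x)<.02)&(abs(y)<.09)&(w[...,2]>.095)&(w[...,2]<.125)
        Q=ray(c,np.argwhere(m)[:,::-1],.11)[:,:2]-RACK(sx,0); X=Q[:,0]*np.cos(a)+Q[:,1]*np.sin(a);Y=-Q[:,0]*np.sin(a)+Q[:,1]*np.cos(a)
        print(sx,m.sum(),"x",np.percentile(X,[5,50,95]).round(4),"y",Y.min().round(4),Y.max().round(4),"z",np.median(w[m][:,2]),"slope",np.polyfit(Y,X,1)[0].round(4))
a=cv2.imread("pics/xscene.png")[180:400,60:400]; b=cv2.imread("pics/xtop.png")[130:270,200:530]
cv2.imwrite("pics/x.png",np.vstack([cv2.resize(a,(495,320)),cv2.resize(b,(495,210))]))
E
```

```text
0.115 [ 0.5  0.4 -1.2]
0.1 [ 1.5 -0.6 -1.8]
0.092 [ 1.3 -0.2 -2.2]
0.0895 [ 0.7 -0.2 -2.5]
[-0.4  1.8  4.1]
grip 0.007392630193568295 [2.2 0.9 2.6]
lift [ 2.9 -1.  -1. ]
out 0.007369925764964849 [ 0.7  0.2 -2.5]
held n 2471 x= [-0.0016 -0.01    0.0039] y [-0.0599  0.0685] [(-0.05, [0.1248, 0.1686]), (0, [0.1279, 0.2225]), (0.03, [0.1297, 0.223]), (0.055, [0.1281, 0.2231])]
0.115 [ 0.5 -0.7 -3.1]
0.1 [ 1.  1. -2.]
0.092 [ 0.8 -0.5 -2.9]
0.0895 [ 0.9 -0.5 -1.7]
[-1.2  2.1  4.8]
48.825
-0.0675 84 x [-0.0059 -0.002   0.002 ] y -0.0678 0.0175 z 0.11106741998137423 slope 0.0053
-0.0225 61 x [-0.0061 -0.0021  0.0019] y -0.0685 -0.0094 z 0.11106685679333456 slope -0.0173
0.0225 39 x [-0.0066 -0.0029  0.0021] y -0.0664 -0.0307 z 0.1114430919540495 slope 0.0523
0.0675 110 x [-0.0059 -0.0008  0.0034] y -0.0642 0.0374 z 0.11044106728633121 slope 0.0009
```

View pics/x.png

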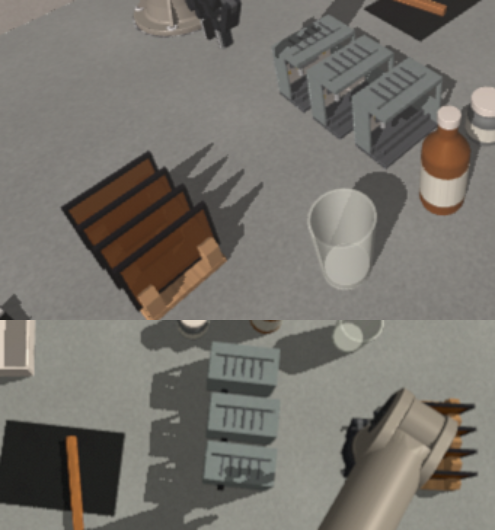

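All three old filters stand in the rack ((110,190), (130,210) and (150,225) in the upper half), with the new one in front. The stick lies partly off the mat. Now I'll take the new filter.

```bash
python3 - <<'E'
from h import *
sx=.0675; gy=-.0305
reach(RACK(sx,gy),.20,86.5); bot.gripper_to(.03); lin(RACK(sx,gy),.088,.12); bot.gripper_to(0.); print("grip",bot.get_opening(),np.round(bot.get_contact_force(),1))
lin(RACK(sx,gy),.20,.1); held(sx,gy); print("c",bot.get_t())
lin(RACK(sx,gy),.24,.2); L=LAMP[0]; x=.0108
reach(L(x,-.190),.24,83); lin(L(x,-.190),.0875,.15); f0=np.array(bot.get_contact_force()); print(f0)
c=cap("top"); cv2.imwrite("pics/i1.png",cv2.resize(c["color"][180:270,320:480],None,fx=4,fy=4))
for n in("scene",):
    c=cap(n); cv2.imwrite("pics/i1s.png",cv2.resize(c["color"][180:320,200:340],None,fx=4,fy=4))
for y in(-.175,-.165,-.155,-.14,-.12,-.10,-.085):
    lin(L(x,y),.0875,.05); f=np.array(bot.get_contact_force())-f0; print(y,np.round(f,1),np.round(bot.get_moment(),2))
    if np.linalg.norm(f)>30: print("STOP"); break
print(bot.get_opening(),bot.get_t())
E
```

```text
grip 0.007114573681361824 [ 0.9 -1.   2.3]
held n 2521 x= [ 0.0013 -0.0105  0.0015] y [-0.0591  0.0696] [(-0.05, [0.1252, 0.1927]), (0, [0.1268, 0.2212]), (0.03, [0.1274, 0.2215]), (0.055, [0.1264, 0.2214])]
c 54.0667
[ 0.67752259 -0.17198584 -1.37571914]
-0.175 [-1.6 -1.  -0.1] [-0.15 -0.    0.  ]
-0.165 [-1.  -0.4 -0.1] [-0.06 -0.02 -0.01]
-0.155 [-1.2 -0.5 -0.8] [-0.09 -0.01 -0.  ]
-0.14 [ 1.1 -4.  -1.2] [-0.83 -0.25 -0.13]
-0.12 [ 2.1  1.2 -0.7] [ 0.25 -0.66 -0.25]
-0.1 [ 2.7  2.  -0.3] [ 0.23 -0.7  -0.17]
-0.085 [ 3.   1.9 -1.9] [ 0.21 -0.74 -0.13]
0.0072757692509637945 59.9167
```

```bash
python3 - <<'E'
from h import *
L=LAMP[0]; x=.0115
lin(L(.0108,-.085),.0862,.03); print(np.round(bot.get_contact_force(),1)); bot.gripper_to(.04); lin(L(.0108,-.085),.15,.2)
lin(L(x,-.16),.15,.25); bot.gripper_to(0.); lin(L(x,-.16),.078,.2); bot.wait(.2); f0=np.array(bot.get_contact_force())
u=L(0,1)-L(0,0); log=[]; y=-.14; lin(L(x,y),.078,.1)
while y<-.0785:
    y+=.004 if y<-.09 else .001; lin(L(x,y),.078,.05); f=float((np.array(bot.get_contact_force())-f0)[:2]@u); log.append((round(y*1e3),round(f,1)))
    if f<-20: break
print(log,bot.get_t())
E
```

```text
[2.  2.4 5.8]
[(-136, 1.0), (-132, -0.4), (-128, 1.2), (-124, -2.2), (-120, -4.5), (-116, -3.7), (-112, -3.0), (-108, -3.2), (-104, -2.3), (-100, -2.5), (-96, -2.3), (-92, -2.4), (-88, -3.0), (-87, -3.7), (-86, -3.8), (-85, -4.8), (-84, -3.6), (-83, -3.8), (-82, -4.6), (-81, -6.8), (-80, -7.0), (-79, -10.3), (-78, -11.1)] 68.775
```

```bash
cat >> h.py <<'E'
def endcheck():
    c=cap("top"); a=c["color"][205:255,325:395]; s=cap("scene")
    cv2.imwrite("pics/end%d.png"%int(bot.get_t()),np.hstack([cv2.resize(a,(560,400),interpolation=cv2.INTER_CUBIC)[:, 260:560],cv2.resize(s["color"][195:275,240:320],(400,400),interpolation=cv2.INTER_CUBIC)]))
    for n,c in(("top",c),("scene",s)):
        w=cloud(c); d=w[...,:2]-LAMP[0](0,0); a=rad(-7); x=d[...,0]*np.cos(a)+d[...,1]*np.sin(a); y=-d[...,0]*np.sin(a)+d[...,1]*np.cos(a); z=w[...,2]
        for nm,lo,hi in(("lamp",-.030,-.002),("filt",.007,.014)):
            m=(x>lo)&(x<hi)&(y<-.05)&(y>-.13)&(z>.03)&(z<.1); print(n,nm,m.sum(),np.percentile(y[m],[2,10,50]).round(4) if m.sum() else "")
E
python3 - <<'E'
from h import *
L=LAMP[0]; lin(L(.0115,-.10),.078,.2); lin(L(.0115,-.16),.2,.3); reach(L(.0,-.25),.3,83); endcheck(); print(bot.get_t())
E
ls pics | grep end
```

```text
top lamp 0 
top filt 0 
scene lamp 107 [-0.0669 -0.0662 -0.065 ]
scene filt 54 [-0.0685 -0.0682 -0.059 ]
70.3333
end70.png
```

View pics/end70.png

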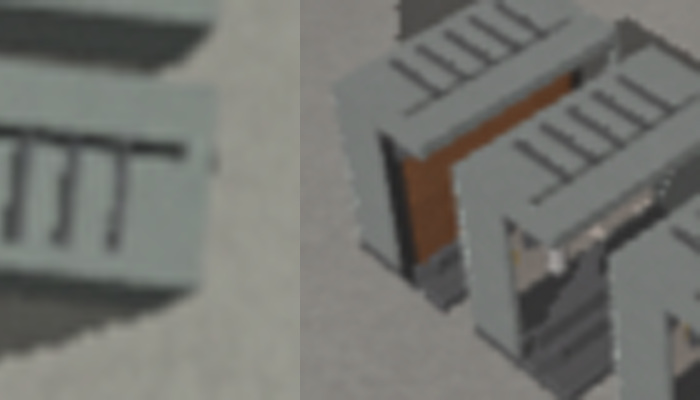

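The new filter's dark edge (right half, (395,210)) stands about 2–3 mm proud of lamp 1's end face. I'll push a little more.

```bash
python3 - <<'E'
from h import *
L=LAMP[0]; x=.0115; reach(L(x,-.16),.2,83); lin(L(x,-.16),.078,.2); bot.gripper_to(0.); bot.wait(.2); f0=np.array(bot.get_contact_force())
u=L(0,1)-L(0,0); log=[]; y=-.081; lin(L(x,y),.078,.1)
while y<-.069:
    y+=.0005; lin(L(x,y),.078,.02); e=bot.get_eef_pos(); ya=float((np.array(e[:2])-L(0,0))@u)*1e3; f=float((np.array(bot.get_contact_force())-f0)[:2]@u); log.append((round(y*1e3,1),round(ya,1),round(f,1)))
    if f<-24: break
print(log)
lin(L(.0115,-.10),.078,.2); lin(L(.0115,-.16),.2,.3); reach(L(.0,-.25),.3,83); endcheck(); print(bot.get_t())
E
```

```text
[(-80.5, -81.9, -4.6), (-80.0, -81.8, -6.7), (-79.5, -81.7, -6.4), (-79.0, -81.6, -7.3), (-78.5, -81.5, -8.0), (-78.0, -81.4, -9.5), (-77.5, -81.3, -9.6), (-77.0, -81.2, -11.1), (-76.5, -81.1, -11.1), (-76.0, -81.0, -12.9), (-75.5, -80.9, -13.5), (-75.0, -80.8, -13.9), (-74.5, -80.7, -15.2), (-74.0, -80.7, -16.0), (-73.5, -80.6, -17.2), (-73.0, -80.5, -17.5), (-72.5, -80.4, -19.1), (-72.0, -80.3, -19.4), (-71.5, -80.2, -20.0), (-71.0, -80.1, -21.3), (-70.5, -80.0, -22.8), (-70.0, -79.9, -22.6), (-69.5, -79.8, -23.6), (-69.0, -79.7, -24.7)]
top lamp 0 
top filt 0 
scene lamp 106 [-0.0665 -0.066  -0.0652]
scene filt 54 [-0.0688 -0.0684 -0.0624]
80.6583
```

```bash
python3 - <<'E'
from h import *
def meas(c,tag,i):
    w=cloud(c); d=w[...,:2]-LAMP[i](0,0); a=rad(-7); x=d[...,0]*np.cos(a)+d[...,1]*np.sin(a); y=-d[...,0]*np.sin(a)+d[...,1]*np.cos(a); z=w[...,2]
    r=[]
    for lo in np.arange(-.03,.04,.005):
        m=(x>=lo)&(x<lo+.005)&(y<-.03)&(y>-.1)&(z>.03)&(z<.1); r.append((round((lo+.0025)*1e3,1),int(m.sum()),round(float(np.median(y[m]))*1e3,1) if m.sum()>2 else None, round(float(y[m].min())*1e3,1) if m.sum()>2 else None))
    print(tag,i+1,r)
c0=dict(np.load("/tmp/scene0.npz")); c=cap("scene")
meas(c0,"start",0); meas(c,"now",0); meas(c0,"start",2)
cv2.imwrite("pics/cmp.png",np.hstack([cv2.resize(k["color"][205:265,240:285],(390,520),interpolation=cv2.INTER_NEAREST) for k in(c0,c)]))
E
```

```text
start 1 [(np.float64(-27.5), 24, -65.0, -66.4), (np.float64(-22.5), 20, -64.8, -66.1), (np.float64(-17.5), 18, -64.7, -66.1), (np.float64(-12.5), 17, -65.3, -65.9), (np.float64(-7.5), 19, -64.9, -66.1), (np.float64(-2.5), 24, -64.7, -66.8), (np.float64(2.5), 17, -64.5, -66.0), (np.float64(7.5), 10, -61.0, -61.9), (np.float64(12.5), 121, -46.3, -62.3), (np.float64(17.5), 57, -54.4, -62.5), (np.float64(22.5), 0, None, None), (np.float64(27.5), 0, None, None), (np.float64(32.5), 0, None, None), (np.float64(37.5), 0, None, None), (np.float64(42.5), 0, None, None)]
now 1 [(np.float64(-27.5), 16, -65.2, -65.5), (np.float64(-22.5), 21, -65.3, -66.6), (np.float64(-17.5), 18, -65.3, -65.9), (np.float64(-12.5), 19, -65.2, -65.8), (np.float64(-7.5), 17, -65.2, -66.3), (np.float64(-2.5), 25, -65.3, -66.4), (np.float64(2.5), 7, -65.4, -66.5), (np.float64(7.5), 13, -67.5, -68.0), (np.float64(12.5), 151, -51.1, -69.8), (np.float64(17.5), 65, -56.7, -69.9), (np.float64(22.5), 0, None, None), (np.float64(27.5), 0, None, None), (np.float64(32.5), 0, None, None), (np.float64(37.5), 0, None, None), (np.float64(42.5), 0, None, None)]
start 3 [(np.float64(-27.5), 27, -65.1, -66.3), (np.float64(-22.5), 28, -65.3, -66.4), (np.float64(-17.5), 28, -65.0, -67.4), (np.float64(-12.5), 30, -65.1, -66.5), (np.float64(-7.5), 26, -65.2, -66.4), (np.float64(-2.5), 27, -65.2, -66.8), (np.float64(2.5), 28, -63.5, -66.6), (np.float64(7.5), 14, -61.2, -62.2), (np.float64(12.5), 102, -48.3, -62.4), (np.float64(17.5), 63, -56.3, -62.4), (np.float64(22.5), 0, None, None), (np.float64(27.5), 0, None, None), (np.float64(32.5), 0, None, None), (np.float64(37.5), 0, None, None), (np.float64(42.5), 0, None, None)]
```

View pics/cmp.png

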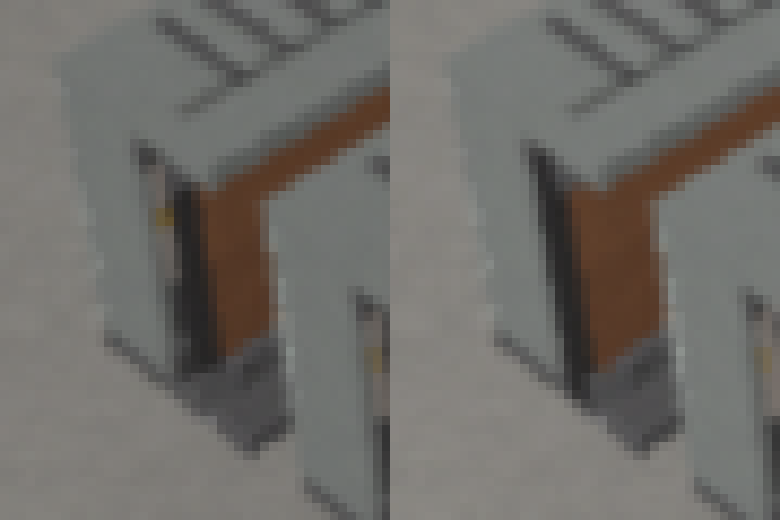

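Measured against the same face at the start, the seated filter read -61.1 with the lamp end at -65.2. The new filter now reads -67.5, so it is 2.3 mm proud. The square-on fingers were blocked by their wider upper part, so I'll push with the tool tilted 15°, tips leading.

```bash
cat > push.py <<'E'
from h import *
L=LAMP[0]; u=L(0,1)-L(0,0); t=15
ax=np.append(L(1,0)-L(0,0),0); R=Ro.from_rotvec(rad(t)*ax)*Ro.from_quat(q(83)); off=R.apply([.011,0,.173])
def T(x,y,z): return (np.append(L(x,y),z)-off).tolist()
def push(yend,x=.0115,z=.062,lim=-28):
    bot.reach(T(x,-.12,z+.12),R.as_quat().tolist()); bot.gripper_to(0.); bot.move_l(T(x,-.12,z),vel=.15); bot.wait(.2)
    f0=np.array(bot.get_contact_force()); bot.move_l(T(x,-.076,z),vel=.1); y=-.074; log=[]
    while y<yend:
        y+=.0005; bot.move_l(T(x,y,z),vel=.02); e=np.array(bot.get_eef_pos())+off; ya=float((e[:2]-L(0,0))@u)*1e3
        f=float((np.array(bot.get_contact_force())-f0)[:2]@u); log.append((round(y*1e3,1),round(ya,1),round(f,1)))
        if f<lim: break
    print(log); bot.move_l(T(x,-.12,z),vel=.2); bot.move_l(T(x,-.14,z+.12),vel=.3); reach(L(.0,-.25),.3,83); endcheck(); print(bot.get_t())
E
python3 -c "
from push import *
push(-.066)"
```

```text
[(-73.5, -73.9, 0.4), (-73.0, -73.2, 1.1), (-72.5, -72.5, 0.3), (-72.0, -72.0, -0.1), (-71.5, -71.4, 0.2), (-71.0, -71.0, 0.1), (-70.5, -70.4, 0.0), (-70.0, -70.0, -0.1), (-69.5, -69.5, 1.2), (-69.0, -69.1, -0.2), (-68.5, -68.9, -0.9), (-68.0, -68.7, -3.3), (-67.5, -67.9, -4.3), (-67.0, -67.0, -3.5), (-66.5, -66.2, -2.2), (-66.0, -65.9, -3.2)]
top lamp 0 
top filt 0 
scene lamp 104 [-0.0665 -0.0658 -0.0651]
scene filt 48 [-0.0659 -0.0654 -0.0638]
89.05
```

Now it is about 0.7 mm inside. I'll nudge it 1 mm more, then put the stick back on the middle of the mat.

```bash
python3 - <<'E'
from push import *
push(-.065)
s,a,_=stick_pose(); s=s+[.001,.0005]; print(s,a)
bot.gripper_to(.06); reach(s,.15,a); lin(s,.025,.12); bot.gripper_to(0.); print(bot.get_opening())
lin(s,.08,.15); g=(.457,.379); lin(g,.08,.15,a=-7); lin(g,.0258,.08); print(np.round(bot.get_contact_force(),1)); bot.gripper_to(.05); lin(g,.2,.2)
reach((.35,-.2),.35,45); print(stick_pose(),bot.get_t())
for n in("top","scene"): cv2.imwrite(f"pics/f{n}.png",cap(n)["color"])
a=cv2.imread("pics/fscene.png")[100:400,80:480]; b=cv2.imread("pics/ftop.png")[80:270,180:540]
cv2.imwrite("pics/final.png",np.vstack([cv2.resize(a,(480,340)),cv2.resize(b,(480,250))]))
E
```

```text
[(-73.5, -74.0, 0.6), (-73.0, -73.1, 0.8), (-72.5, -72.4, 0.0), (-72.0, -72.0, 0.4), (-71.5, -71.4, 0.3), (-71.0, -71.0, -0.1), (-70.5, -70.5, 0.6), (-70.0, -70.0, 0.5), (-69.5, -69.4, 0.9), (-69.0, -69.0, 0.7), (-68.5, -68.5, 0.7), (-68.0, -67.9, 0.2), (-67.5, -67.4, 0.1), (-67.0, -66.9, 1.6), (-66.5, -66.5, 0.7), (-66.0, -66.1, -0.1), (-65.5, -65.9, -0.8), (-65.0, -65.7, -2.8)]
top lamp 0 
top filt 0 
scene lamp 102 [-0.0666 -0.066  -0.0652]
scene filt 46 [-0.0656 -0.0654 -0.0637]
97.9
[0.42198608 0.34000958] 5.420223712921143
0.018583897629814012
[-3.4 -1.3  5.7]
(array([0.45541348, 0.37474652]), -6.6710205078125, (23.740741729736328, 198.6500701904297)) 107.9417
```

View pics/final.png

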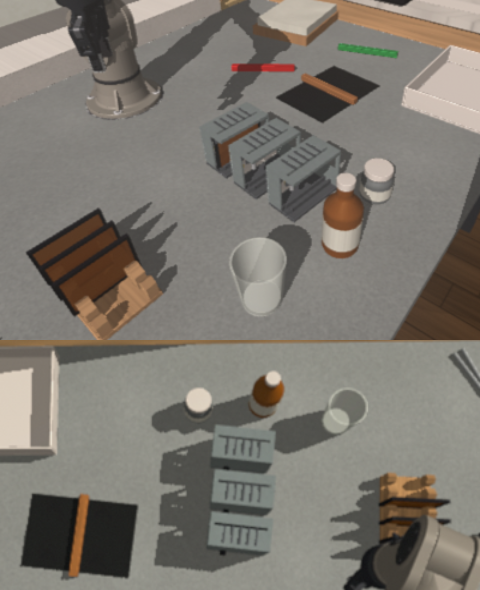

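The final picture shows the stick across the mat at (78,535), three filters upright in the rack at (90,255), the new filter flush in lamp 1 at (235,140), and the bottle, beaker and jar where they were.

```bash
python3 -c "
from rig import bot
print(bot.job_done())"
```

```text
the job is handed in; nothing more can be done
None
```

I handed the job in at about 108 s: all three stuck filters were pushed about 5 cm out with the stick and now stand in the rack, the new filter is flush in lamp 1 (about 1 mm inside its end), and the stick, which was knocked aside during the run, is back on the mat.

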